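# Clamp the mended egg cup in the screw press

## Robot

A 6-joint arm with a two-finger parallel gripper is mounted at the origin on a cart in front of the work surface, level with it; the furniture and walls round the work are solid. World frame = base frame: x ahead of the robot, y to its left, z up, the work surface at z = 0. Lengths are in m, angles in degrees, forces in N, time in s.
With the tool pointing down it reaches from about 0.4 to 0.825 m from the base axis. Payload 7 kg.
Tool frame: the origin (TCP) lies between the finger pads; the fingertips stand ctrl.nose_length ahead of it and the grasp point (between the pads) lies 2 mm behind it (ctrl.nose_length is the distance from the TCP to the fingertips, in m); z points along the fingers, y is the line along which they close (so a half turn about z gives the same grasp; the last joint's range is limited). The gripper opens to 88 mm and grips with 3 to 60 N. Pads are 19 mm wide; open, the fingers measure 130 mm over their backs; the gripper's body (78 mm by 193 mm) begins 47 mm behind the grasp point.
Start: joints at [89.96, 20.546, 0.682, 0, -70.136, -16.507], TCP at [0.192, 0.647, 0.244] pointing down, gripper open.
Joint ranges: [-176.03, 176.03], [-82.01, 121.73], [-58.28, 71.71], [-173.87, 95.51], [-174.79, -0.11], [-173.66, 173.66]. Speed limits (degrees/s): [136.94, 136.94, 172.46, 180, 180, 180].

## Interface

Orientations are given as [roll, pitch, yaw] about the fixed x, y, z axes, in that order (R = Rz(yaw) Ry(pitch) Rx(roll)).
In Python, from plant import ctrl gives the robot as it stands.
- The arm moves only by the tool apply_moves, never from a script. Its argument "commands" is a list of rows, each a list of 3 entries, a list of its own where there are three numbers: the shift along the world's x, y, z in cm, then the turn about the world's z in rad, then the closure, from 0 (fully open) to 1 (shut). In form: [[[x, y, z], turn, jaw], ...]. A call has 1 to 20 rows; each row is the pose to reach, as a shift and turn from the pose commanded when the call began; what a row does not reach only later rows make up. A row lasts 1/12 s, in which the tool goes at most 41.7 mm and 7.16 degrees, less where a joint would pass 70% of its speed; a pose out of reach is approached as far as the arm can. A call with a gripper value outside its range is refused whole. The fingers move at their own pace and stop on an object; the grip force is fixed at half the most. Time passes only in rows, so rows that repeat a pose let the fingers close. It gives the time, the measured TCP pose, the force, the opening and the grip force at its end, in the units of the state.
- ctrl.get_obs(): the state, without advancing time (a new reading comes with each control period).
- ctrl.snapshot(name): name is "scene" or "top" or "wrist"; returns a dict with "img" (480x640x3 uint8, red, green, blue), "fx", "fy", "cx", "cy" (pixels), "dist_coeffs" ([k1, k2, p1, p2, k3] as OpenCV has them; the pictures are not rectified), "T" (4x4, takes a point from camera to world coordinates). Camera axes: x right, y up, looking along -z (the intrinsics and any distortion apply to the point x, -y, -z); pixel columns grow to the right and rows downward; lengths in m; the calibration is good to about 2 mm. A picture is of the moment at which its call begins. There is no depth.
- ctrl.close_job(): hands the job in; it is judged then, once.
Trained networks look in a picture, given as the dict that the camera call returned (one of the last four; its "shot" number tells which), for a name from the list of things; names that differ only in an ending like _2 or _b are one class to them, and where a whole thing is asked for, a point or a joint stands for the part that bears it (a point fixed in the world has none). Each returns a list of dicts, best first, with "score" (0 to 1); they miss things now and then, are a little off and sometimes report something else, mostly with a low value. They report only what shows in the picture. A call takes as long as a camera call. They do not tell look-alikes from the thing itself.
- ctrl.search_frame(picture, target): "at" ([column, row] in pixels, amid what is visible of it).
- ctrl.spot_point(picture, target): "at" ([column, row] in pixels: a listed point, or the origin of a listed thing).
The state is a dict: "clock": time; "joint_pos": joint angles; "qvel": joint speeds; "tau": joint torques, N m; "tool_pos": TCP position; "orientation": TCP orientation; "force": force on the tool from outside, world axes, zero at the start; "moment": the same for the moment, N m; "opening": finger opening in m; "gripper_force": force on a finger pad.
Only numpy, scipy, OpenCV 4.12 (cv2) and the standard library are available. Lean on these libraries where they do the work, as an engineer would, in place of code of your own. Each camera call takes 0.05 s, during which the arm holds its last target. There are 200 camera calls.

## Task

The egg cup on the press's carriage has just been glued. Push the carriage fully home under the spindle by its handle, wind the crank clockwise until you feel the foot touch the cup's rim, then give it one quarter turn more and let go. Overwinding cracks the cup, so go no further; do not touch the cup or disturb the other things.

Things in the scene. Friction and masses are not known exactly. Their poses are not given: they have to be found in the camera images.
- press: Small bench screw press, fixed: wooden base board 200 x 275 x 14 mm, two upright steel columns 18 mm thick, 144 mm apart along the press's x, a dark bridge across them (180 x 46 mm, top 197 mm above the worktop). Origin: on the worktop straight below the spindle; z up; the carriage comes out along the press's +y. Its place and yaw vary.
- press_axis (a point): Point on the spindle's axis, 29 mm above the worktop: the top of the carriage's cork pad when home. The spindle's round wooden foot (52 mm across) hangs above it in a brass collar set by hand: with the crank joint at 0 and the carriage home its underside is anywhere from 8 to 28 mm above the cup's rim (not measured).
- carriage (a joint): How far the carriage has been pushed in, m: 0 drawn out (start), 0.080 fully home against its stop, where the middle of its cork pad is under the spindle. It moves along the press's -y, takes about 3 N to slide and stays where it is left.
- carriage_handle (a point): Grip point of the carriage's handle: an upright dark wooden post 16 mm thick at the end of the carriage's bar, 165 mm from the middle of the cork pad along the press's +y. On the post's axis, 58 mm above the worktop; the post's top is 80 mm, the flat bar under it 25 mm above the worktop.
- egg_cup: White china egg cup, 49 mm across, 61 mm tall, standing loose on the carriage's round cork pad (60 mm across), up to 4 mm off its middle. Origin: centre of its underside; z up. Glue still wet: do not touch it with the robot.
- spindle: The press's screw, a steel rod with the crank on top; origin on its axis at mid height of the flat crank arm; it does not turn but goes down 24 mm for each full clockwise turn of the crank (seen from above). Its foot is on a preloaded spring: just after the touch (within 1 mm) it pushes the cup with 40 N and 5 N more for each mm (30 N more for a quarter turn).
- crank (a joint): Turn of the crank, rad: positive clockwise from above (foot goes down); starts between -0.8 and 0.8, stops at -1.4 and 13.5. At 0 it points along the press's -x from the axis. It stays where it is left. Pushing the knob round takes about 7 N sideways while free (some 3 N stays in a held, paused grip), 3 to 4 N more from the foot's touch, 2 N more over the next quarter turn.
- crank_knob_grip (a point): Middle of the crank's knob: an upright dark wooden grip 18 mm thick, 42 mm tall, that spins freely about its own axis, 50 mm from the spindle's axis. At crank 0 this point is 274 mm above the worktop, 29 mm above the middle of the crank arm; the knob's top is 19 mm above it; it circles and goes down with the crank.
- jar_1: Bystander: small glass jar with a yellow lid, 55 mm across, 75 mm tall. Origin: centre of its underside.
- tin_1: Bystander: flat food tin, 86 mm across, 40 mm tall. Origin: centre of its underside.
- coaster_1: Bystander: round cork coaster, 97 mm across, 8 mm thick. Origin: centre of its underside.
- mill_2: Bystander: glass salt mill with a grey top, 44 mm across, 90 mm tall. Origin: centre of its underside.
- teaspoon_1: Bystander: teaspoon, 139 x 30 x 10 mm. Origin: centre of its underside.
- lemon_2: Bystander: lemon, 84 mm long, 54 mm high. Origin: centre of its underside.
Not all that is in view belongs to the job. What is shaped like the egg_cup but purple is not meant.

How it is judged:
By the outcome, as a careful person would: the job done as asked, in the order asked, and still so for the second after the job is handed in, with the robot touching nothing.
It also fails if it takes over 69 s, if anything falls off the work surface, if the arm or the gripper's body presses on something with over 40 N, if the wrist force passes 120 N, or if a joint passes its speed limit or range.

## Working session

There is one attempt and no reset: what is moved stays moved. The work goes in short steps, Python scripts to look and compute and a tool call to move; the robot and the scene stay as the last step left them, time stands still between calls to the robot, and variables do not carry over. Pictures are saved under pics/ and viewed, at most 10 in all, crops included, and the job is handed in when it is done.

Besides the shell and the picture viewer there is one more tool, called after ">>>" in YAML: its name, and indented under it one key for each argument. apply_moves: Moves the arm, as the interface text tells. Its arguments: {"type":"object","properties":{"commands":{"type":"array"}},"required":["commands"]}

```bash
ls; mkdir -p pics
cat > h.py <<'E'
import numpy as np, cv2
from plant import ctrl
def K(s): return np.array([[s['fx'],0,s['cx']],[0,s['fy'],s['cy']],[0,0,1.]])
def ray(s,px):
    u=cv2.undistortPoints(np.array([[px]],float),K(s),np.array(s['dist_coeffs'],float))[0,0]
    T=np.array(s['T']); return T[:3,3], T[:3,:3]@np.array([u[0],-u[1],-1.])
def atz(s,px,z):
    o,d=ray(s,px); return o+d*(z-o[2])/d[2]
def proj(s,P):
    T=np.array(s['T']); p=T[:3,:3].T@(np.array(P,float)-T[:3,3]); p=p*[1,-1,-1]
    return cv2.projectPoints(p.reshape(1,3),np.zeros(3),np.zeros(3),K(s),np.array(s['dist_coeffs'],float))[0][0,0]
def tri(rays):
    A=np.zeros((3,3));b=np.zeros(3)
    for o,d in rays:
        d=d/np.linalg.norm(d);M=np.eye(3)-np.outer(d,d);A+=M;b+=M@o
    return np.linalg.solve(A,b)
E
python3 - <<'E'
from h import *
print(ctrl.get_obs(), ctrl.nose_length)
P={}
for n in ("scene","top"):
    s=ctrl.snapshot(n);P[n]=s;cv2.imwrite(f"pics/{n}.png",s['img'][:,:,::-1])
    print(n,np.round(s['T'],3).tolist(),s['fx'])
for t in "press press_axis carriage_handle egg_cup spindle crank_knob_grip jar_1 tin_1 coaster_1 mill_2 teaspoon_1 lemon_2".split():
    for n in P:
        print(t,n,[(np.round(r['at']).tolist(),round(r['score'],2)) for r in ctrl.spot_point(P[n],t)[:3]])
E
```

```text
pics
{'clock': 0.0, 'joint_pos': array([ 8.99610706e+01,  2.05914985e+01,  6.33483684e-01, -1.90031606e-02,
       -7.01363933e+01, -1.65067187e+01]), 'qvel': array([-0.08600926,  0.09480096, -0.00371547,  0.04832099, -0.06136132,
        0.14241206]), 'tau': array([ 1.37433013e-03, -5.82713664e+01,  2.93049073e+01,  6.99698567e+00,
        6.95427079e-03, -1.62337628e-04]), 'tool_pos': array([0.19212674, 0.64659495, 0.24262326]), 'orientation': array([ 1.79904407e+02, -9.69850877e-03, -1.65521117e+01]), 'force': array([-0.51429641, -0.68082326,  0.50800559]), 'moment': array([-0.01615029,  0.00651237, -0.00477987]), 'gripper_force': 0.0, 'opening': 0.08758876238906578} 0.017
scene [[-0.877, 0.353, -0.326, 0.201], [-0.48, -0.646, 0.593, 0.873], [-0.002, 0.677, 0.736, 1.07], [0.0, 0.0, 0.0, 1.0]] 476.5121445785648
top [[0.028, 0.993, -0.113, 0.388], [-1.0, 0.029, 0.001, 0.171], [0.005, 0.113, 0.994, 1.679], [0.0, 0.0, 0.0, 1.0]] 601.0663990319645
press scene []
press top [([354.0, 277.0], 0.66)]
press_axis scene [([360.0, 265.0], 0.98), ([290.0, 302.0], 0.43)]
press_axis top [([352.0,
[... 323 characters left out ...]
.0, 210.0], 0.93), ([334.0, 178.0], 0.45)]
spindle top [([366.0, 268.0], 0.51)]
crank_knob_grip scene [([378.0, 214.0], 0.67)]
crank_knob_grip top [([353.0, 286.0], 0.55), ([295.0, 227.0], 0.29)]
jar_1 scene [([293.0, 298.0], 0.86)]
jar_1 top [([292.0, 227.0], 0.57)]
tin_1 scene [([348.0, 230.0], 0.51)]
tin_1 top [([398.0, 247.0], 0.86)]
coaster_1 scene [([260.0, 348.0], 0.61)]
coaster_1 top [([234.0, 233.0], 0.95), ([216.0, 292.0], 0.49), ([202.0, 242.0], 0.38)]
mill_2 scene [([251.0, 381.0], 0.62)]
mill_2 top [([203.0, 240.0], 0.5)]
teaspoon_1 scene [([334.0, 181.0], 0.73), ([313.0, 389.0], 0.71)]
teaspoon_1 top [([218.0, 290.0], 0.61)]
lemon_2 scene [([332.0, 178.0], 0.73)]
lemon_2 top []
```

View pics/scene.png

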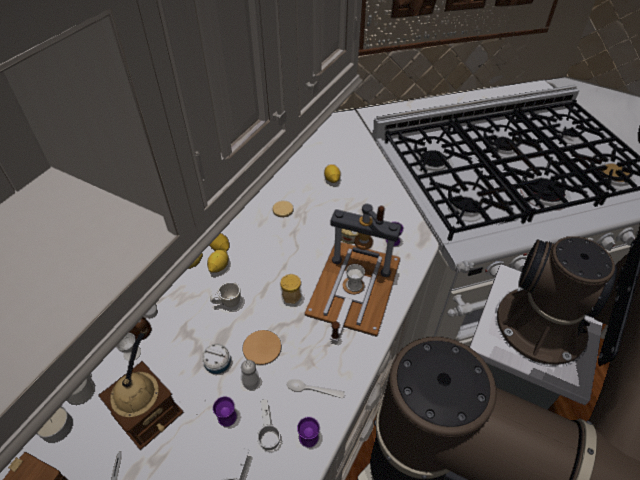

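View pics/top.png

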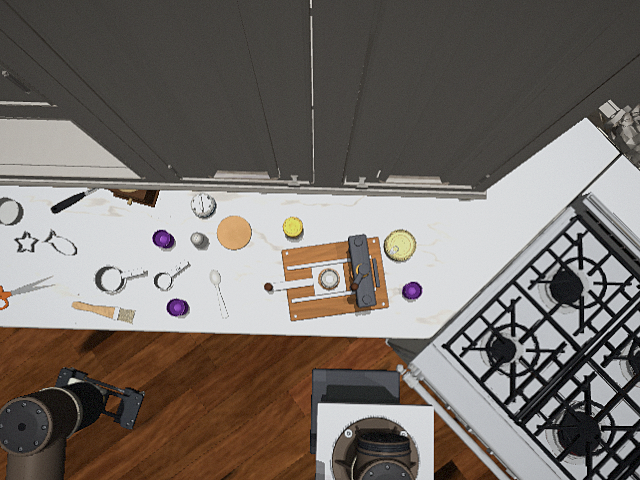

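Run:
```python
from h import *
a=cv2.imread("pics/scene.png")[190:350,280:430]; b=cv2.imread("pics/top.png")[220:330,255:395]
a=cv2.resize(a,(560,597),interpolation=cv2.INTER_CUBIC); cv2.imwrite("pics/sc.png",a)
cv2.imwrite("pics/tc.png",cv2.resize(b,None,fx=5.4,fy=5.4,interpolation=cv2.INTER_CUBIC))
```

```text
(no output)
```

View pics/sc.png

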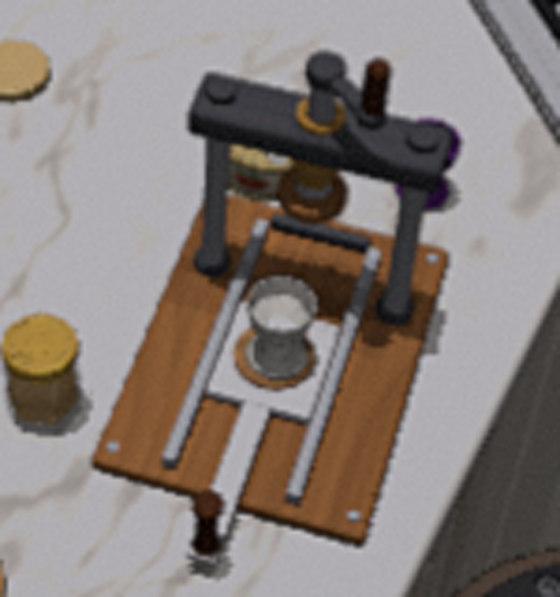

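View pics/tc.png

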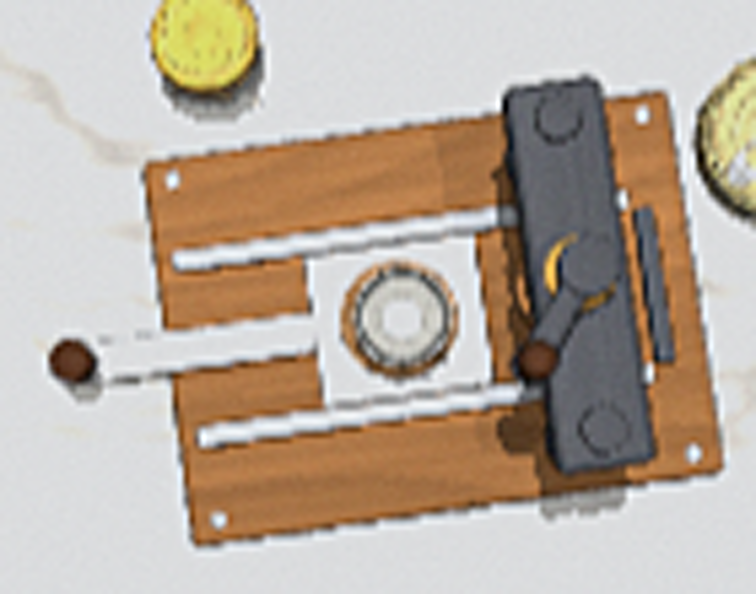

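Run:
```python
from h import *
s=ctrl.snapshot("top");c=ctrl.snapshot("scene")
f=lambda p:np.array(p)/5.4+[255,220]-0.4
g=lambda p:np.array(p)/3.733+[280,190]-0.4
B=[atz(s,f(p),.014) for p in [(147,162),(668,92),(722,470),(193,545)]]
print("board",np.round(B,4).tolist(),[np.linalg.norm(B[i]-B[i-1]).round(4) for i in range(4)])
y=(B[0]+B[3]-B[1]-B[2]);x=(B[0]+B[1]-B[2]-B[3])
print("yaw",np.degrees(np.arctan2(-y[0],y[1])),np.degrees(np.arctan2(x[1],x[0])))
G=[atz(s,f(p),.197) for p in [(503,90),(598,78),(653,458),(567,473)]]
print("bridge",np.round(G,4).tolist(),np.mean(G,0), [np.linalg.norm(G[i]-G[i-1]).round(4) for i in range(4)])
print("colcaps",atz(s,f((559,118)),.199),atz(s,f((605,428)),.199))
print("handle top",atz(s,f((72,360)),.08),"scene",atz(c,g((207,503)),.08), tri([ray(s,f((72,360))),ray(c,g((207,503)))]))
print("knob top",atz(s,f((538,358)),.293),atz(c,g((378,68)),.293),tri([ray(s,f((538,358))),ray(c,g((378,68)))]))
print("spindle top",[atz(s,f((590,262)),.25+.01*i) for i in(0,1)],tri([ray(s,f((590,262))),ray(c,g((325,66)))]))
print("cup rim",atz(s,f((403,320)),.09),tri([ray(s,f((403,320))),ray(c,g((283,298)))]))
print("pad",atz(s,f((400,320)),.029))
print("jar",atz(s,(293,226.5),.075),"tin",atz(s,(400,245),.04),"mill",atz(s,(199,240),.09))
# cabinet bottom edge: corner guess
print("purple",atz(s,(412,290),.06),"spoon",atz(s,(218,290),.005))
for n,t in ((s,"top"),(c,"sc")):
  print(t,[ (q,ctrl.spot_point(n,q)[:1]) for q in ("carriage_handle","crank_knob_grip","spindle")])
```

```text
board [[0.5641, 0.2698, 0.014], [0.6083, 0.0015, 0.014], [0.4144, -0.0294, 0.014], [0.3688, 0.2395, 0.014]] [np.float64(0.1977), np.float64(0.2718), np.float64(0.1964), np.float64(0.2727)]
yaw 9.491536969778517 8.935410163488156
bridge [[0.5828, 0.0962, 0.197], [0.5896, 0.0525, 0.197], [0.416, 0.0241, 0.197], [0.4081, 0.0631, 0.197]] [0.49912367 0.05895961 0.197     ] [np.float64(0.1778), np.float64(0.0442), np.float64(0.1759), np.float64(0.0398)]
colcaps [0.57029124 0.0702369  0.199     ] [0.42891707 0.0463585  0.199     ]
handle top [0.45813789 0.29927835 0.08      ] scene [0.45992682 0.30306849 0.08      ] [0.45970519 0.30009843 0.07553416]
knob top [0.4552596  0.08343181 0.293     ] [0.45492359 0.08997738 0.293     ] [0.45630958 0.08323731 0.28650718]
spindle top [array([0.50035053, 0.05867651, 0.25      ]), array([0.49956171, 0.05946033, 0.26      ])] [0.50122744 0.05863549 0.24696042]
cup rim [0.48187998 0.13718151 0.09      ] [0.48324056 0.13789333 0.09710769]
pad [0.48545504 0.13741996 0.029     ]
jar [0.62113013 0.23821172 0.075     ] tin [ 0.58341389 -0.05585506  0.04      ] mill [0.57542603 0.48658815 0.09      ]
purple [ 0.46000248 -0.08700487  0.06      ] spoon [0.44711131 0.44362533 0.005     ]
top [('carriage_handle', [{'at': [267.8, 286.3], 'score': 0.68}]), ('crank_knob_grip', [{'at': [354.0, 282.5], 'score': 0.63}]), ('spindle', [{'at': [363.8, 267.1], 'score': 0.64}])]
sc [('carriage_handle', [{'at': [360.6, 272.9], 'score': 0.75}]), ('crank_knob_grip', [{'at': [379.5, 213.3], 'score': 0.62}]), ('spindle', [{'at': [367.9, 209.7], 'score': 0.63}])]
```

The cup meant is the white one on the carriage at scene (354,279) and top (329,279). The purple ones at scene (226,411), (308,430) and (398,233) are decoys. The crop confirms the white cup is on the cork pad. The press axis is about (0.500, 0.059), yaw about 9.3°, with the handle at (0.459, 0.300).

>>> apply_moves:
  commands:
    - [[26.8,-34.7,-4.4],-1.12,0]
    - [[26.8,-34.7,-4.4],-1.12,0]
    - [[26.8,-34.7,-4.4],-1.12,0]
    - [[26.8,-34.7,-4.4],-1.12,0]
    - [[26.8,-34.7,-4.4],-1.12,0]
    - [[26.8,-34.7,-4.4],-1.12,0]
    - [[26.8,-34.7,-4.4],-1.12,0]
    - [[26.8,-34.7,-4.4],-1.12,0]
    - [[26.8,-34.7,-4.4],-1.12,0]
    - [[26.8,-34.7,-4.4],-1.12,0]
    - [[26.8,-34.7,-4.4],-1.12,0]
    - [[26.8,-34.7,-4.4],-1.12,0]
    - [[26.8,-34.7,-4.4],-1.12,0]
    - [[26.8,-34.7,-4.4],-1.12,0]
    - [[26.8,-34.7,-4.4],-1.12,0]

```text
clock: 2.95
tool_pos: [0.46, 0.3008, 0.1998]
orientation: [-180.0, 0.0, -80.7]
force: [-0.4, 0.5, -0.1]
opening: 0.0878
gripper_force: 0.0
```

Run:
```python
from h import *
o=ctrl.get_obs();print(o['clock'],o['tool_pos'],o['orientation'],o['joint_pos'])
w=ctrl.snapshot("wrist");cv2.imwrite("pics/w1.png",w['img'][:,:,::-1])
print(np.round(w['T'],3).tolist())
print("exp handle top",proj(w,[.459,.3,.08]),proj(w,[.460,.301,.08]))
for t in ("carriage_handle",):
  for r in ctrl.spot_point(w,t)[:2]: print(r,atz(w,r['at'],.058))
s=ctrl.snapshot("top");c=ctrl.snapshot("scene")
print("cabinet corner",tri([ray(s,(487,195)),ray(c,(357,76))]),[atz(s,(487,195),z) for z in (.4,.5,.6)])
```

```text
2.95 [0.45996334 0.30080509 0.19977794] [-1.79979596e+02  2.05331648e-02 -8.06666527e+01] [ 5.36087768e+01  1.07117322e+01 -1.89032080e+01 -5.26316533e-04
 -6.03561164e+01 -4.42751729e+01]
[[-0.987, 0.157, 0.039, 0.471], [-0.162, -0.957, -0.241, 0.236], [-0.0, -0.244, 0.97, 0.341], [0.0, 0.0, 0.0, 1.0]]
exp handle top [319.24290341 239.83683551] [317.72497881 240.89334946]
{'at': [317.6, 232.1], 'score': 0.82} [0.46038687 0.29915738 0.058     ]
cabinet corner [ 0.64870872 -0.17767922  0.45056131] [array([ 0.65498709, -0.19350114,  0.4       ]), array([ 0.63408765, -0.16503378,  0.5       ]), array([ 0.61318821, -0.13656643,  0.6       ])]
```

View pics/w1.png

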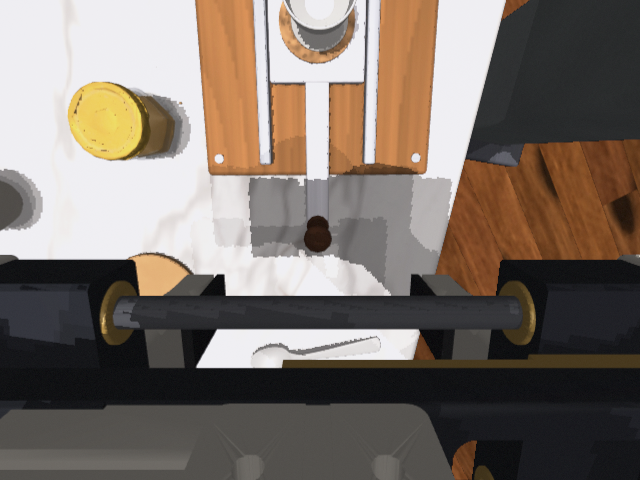

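The handle top is at wrist pixel (318,238), which agrees with (0.460, 0.300). The bar runs vertically in the picture, so the yaw is right. Lowering and gripping.

>>> apply_moves:
  commands:
    - [[0,0,-4],0,0]
    - [[0,0,-8],0,0]
    - [[0,0,-11],0,0]
    - [[0,0,-13],0,0]
    - [[0,0,-14.2],0,0]
    - [[0,0,-14.2],0,0]
    - [[0,0,-14.2],0,0]
    - [[0,0,-14.2],0,1]
    - [[0,0,-14.2],0,1]
    - [[0,0,-14.2],0,1]
    - [[0,0,-14.2],0,1]
    - [[0,0,-14.2],0,1]
    - [[0,0,-14.2],0,1]
    - [[0,0,-14.2],0,1]
    - [[0,0,-14.2],0,1]
    - [[0,0,-14.2],0,1]
    - [[0,0,-14.2],0,1]

```text
clock: 4.57
tool_pos: [0.4602, 0.2999, 0.0575]
orientation: [180.0, -0.0, -80.7]
force: [0.5, -0.3, 0.5]
opening: 0.0265
gripper_force: 0.0
```

>>> apply_moves:
  commands:
    - [[0,0,0],0,1]
    - [[0,0,0],0,1]
    - [[0,0,0],0,1]
    - [[0,0,0],0,1]
    - [[0.03,-0.2,0],0,1]
    - [[0.08,-0.5,0],0,1]
    - [[0.16,-1.0,0],0,1]
    - [[0.24,-1.5,0],0,1]
    - [[0.33,-2.0,0],0,1]
    - [[0.41,-2.5,0],0,1]
    - [[0.49,-3.0,0],0,1]
    - [[0.57,-3.5,0],0,1]
    - [[0.65,-4.0,0],0,1]
    - [[0.74,-4.5,0],0,1]
    - [[0.82,-5.0,0],0,1]
    - [[0.9,-5.5,0],0,1]
    - [[0.98,-6.0,0],0,1]
    - [[1.06,-6.5,0],0,1]
    - [[1.13,-6.9,0],0,1]
    - [[1.18,-7.2,0],0,1]

```text
clock: 6.23
tool_pos: [0.4724, 0.2276, 0.0576]
orientation: [-180.0, 0.0, -80.7]
force: [3.7, 4.0, -6.0]
opening: 0.02
gripper_force: 30.0
```

>>> apply_moves:
  commands:
    - [[0.03,-0.2,0],0,1]
    - [[0.06,-0.4,0],0,1]
    - [[0.09,-0.55,0],0,1]
    - [[0.11,-0.7,0],0,1]
    - [[0.13,-0.8,0],0,1]
    - [[0.15,-0.9,0],0,1]
    - [[0.15,-0.9,0],0,1]

```text
clock: 6.82
tool_pos: [0.4737, 0.2209, 0.0577]
orientation: [-179.9, 0.2, -80.7]
force: [-2.0, 13.7, -6.8]
opening: 0.0198
gripper_force: 30.0
```

>>> apply_moves:
  commands:
    - [[0.02,-0.1,0],0,1]
    - [[0.03,-0.2,0],0,1]
    - [[0.03,-0.2,0],0,1]

```text
clock: 7.07
tool_pos: [0.4738, 0.2207, 0.0577]
orientation: [-179.9, 0.3, -80.7]
force: [-8.8, 21.1, -6.6]
opening: 0.0197
gripper_force: 30.0
```

Run:
```python
from h import *
o=ctrl.get_obs();print(o['tool_pos'],o['force'])
c=ctrl.snapshot("scene")
a=c['img'][185:345,285:425,::-1]; cv2.imwrite("pics/sc2.png",cv2.resize(a,(525,600),interpolation=cv2.INTER_CUBIC))
for z in (.014,.029,.09,.1,.11,.12,.13): print(z,(proj(c,[.5,.059,z])-[285,185])*3.75)
```

```text
[0.47383447 0.22070665 0.0577229 ] [-8.8000898  21.14226067 -6.62437135]
0.014 [284.53304009 306.22221089]
0.029 [285.91157541 293.6596505 ]
0.09 [291.74747129 240.36114143]
0.1 [292.74092344 231.26927295]
0.11 [293.74515595 222.0731635 ]
0.12 [294.76033444 212.77110404]
0.13 [295.78662768 203.36135027]
```

View pics/sc2.png

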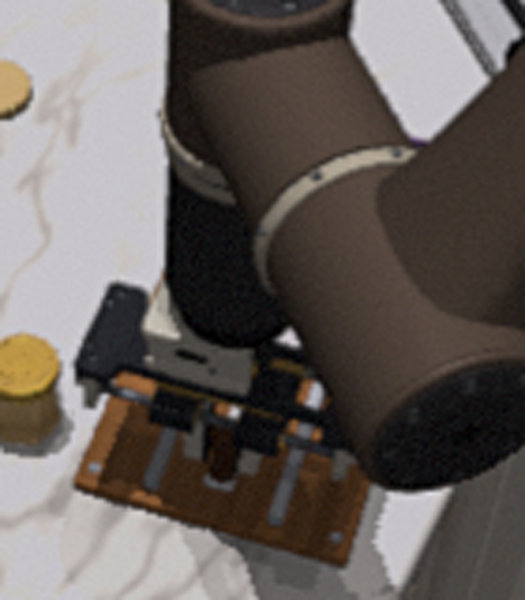

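>>> apply_moves:
  commands:
    - [[-0.05,0.35,0],0,1]
    - [[-0.05,0.35,0],0,1]
    - [[-0.05,0.35,0],0,0]
    - [[-0.05,0.35,0],0,0]
    - [[-0.05,0.35,0],0,0]
    - [[-0.05,0.35,0],0,0]
    - [[-0.05,0.35,0],0,0]
    - [[-0.05,0.35,0],0,0]
    - [[-0.05,0.35,3],0,0]
    - [[-0.05,0.35,7],0,0]
    - [[-0.05,0.35,11],0,0]
    - [[-0.05,0.35,15],0,0]
    - [[-2,4,19],0,0]
    - [[-4,8,23],0,0]
    - [[-6,12,27],0,0]
    - [[-8,16,28],0,0]
    - [[-9,20,28],0,0]
    - [[-10,24,28],0,0]
    - [[-10,28,28],0,0]
    - [[-10,28,28],0,0]

```text
clock: 8.78
tool_pos: [0.3734, 0.495, 0.3384]
orientation: [-180.0, 0.1, -80.7]
force: [1.2, -0.8, 0.6]
opening: 0.087
gripper_force: 0.0
```

Run:
```python
from h import *
o=ctrl.get_obs();print(o['tool_pos'],o['force'],o['opening'])
c=ctrl.snapshot("scene");s=ctrl.snapshot("top")
a=c['img'][200:290,315:415,::-1]; a=cv2.resize(a,(600,540),interpolation=cv2.INTER_CUBIC)
b=s['img'][240:300,310:380,::-1]
cv2.imwrite("pics/sc3.png",a)
# rim ellipse + foot underside ellipses prediction (crop coords)
A=np.array([.5,.059])
for r,z,n in ((.0245,.090,"rim"),(.026,.095,"foot95"),(.026,.105,"foot105"),(.026,.115,"foot115"),(.03,.029,"pad")):
    th=np.linspace(0,2*np.pi,73);q=np.array([(proj(c,[A[0]+r*np.cos(t),A[1]+r*np.sin(t),z])-[315,200]+.5)*6 for t in th])
    print(n,"ctr",q.mean(0).round(1),"rows",q[:,1].min().round(1),q[:,1].max().round(1),"cols",q[:,0].min().round(1),q[:,0].max().round(1))
```

```text
[0.37339784 0.4950008  0.33840868] [ 1.24387011 -0.81054221  0.5978799 ] 0.08704030221826807
rim ctr [289.1 297.6] rows 257.6 338.5 cols 236.0 343.7
foot95 ctr [289.9 290.3] rows 247.9 333.9 cols 233.3 347.9
foot105 ctr [291.5 275.7] rows 233.3 319.3 cols 234.6 349.8
foot115 ctr [293.1 260.9] rows 218.4 304.5 cols 235.9 351.8
pad ctr [279.7 382.9] rows 334.4 432.7 cols 216.8 344.2
```

View pics/sc3.png

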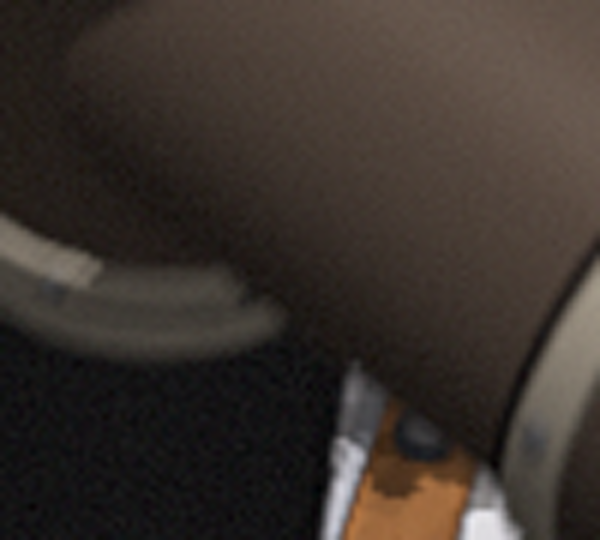

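Run:
```python
from h import *
c=ctrl.snapshot("scene");im=cv2.imread("pics/scene.png")
print(im[236:254,360:370].mean(2).round().astype(int)[:, ::1].tolist().__repr__().replace('],','],\n'))
for z in (.1,.11,.12,.13):
    q=np.array([proj(c,[.5+.026*np.cos(t),.059+.026*np.sin(t),z]) for t in np.linspace(0,6.28,73)])
    print(z,q.max(0),q.min(0),q[q[:,1].argmax()])
for z in (.195,.197): print([proj(c,[.5+.090*a*.987-b*.023*.1616,.059+.09*a*.1616+.023*b*.987,z]).round(1) for a in(-1,1) for b in(-1,1)])
```

```text
[[38, 38, 38, 40, 41, 43, 40, 39, 34, 39],
 [34, 31, 38, 37, 39, 36, 38, 36, 35, 33],
 [34, 36, 34, 39, 35, 40, 36, 40, 34, 24],
 [46, 41, 34, 34, 34, 37, 38, 41, 45, 23],
 [56, 46, 49, 48, 47, 40, 46, 53, 52, 29],
 [51, 55, 57, 61, 58, 58, 58, 52, 43, 33],
 [41, 50, 57, 59, 56, 57, 60, 44, 33, 33],
 [34, 33, 38, 41, 40, 42, 41, 34, 32, 36],
 [36, 31, 31, 36, 34, 30, 33, 29, 35, 31],
 [73, 49, 37, 33, 37, 34, 35, 33, 37, 34],
 [74, 77, 73, 64, 72, 45, 36, 38, 38, 30],
 [48, 57, 59, 57, 65, 49, 37, 33, 30, 34],
 [31, 36, 35, 39, 39, 33, 29, 32, 48, 83],
 [50, 39, 38, 35, 35, 41, 47, 56, 72, 96],
 [64, 60, 62, 60, 58, 65, 67, 68, 73, 87],
 [42, 42, 52, 59, 69, 71, 69, 69, 68, 71],
 [14, 19, 31, 34, 39, 45, 52, 64, 63, 66],
 [38, 26, 27, 27, 18, 21, 26, 34, 42, 46]]
0.1 [372.64552275 253.93215378] [353.49322196 239.60478878] [363.92930311 253.93215378]
0.11 [372.9683252  251.48833712] [353.70610522 237.14554112] [364.20628719 251.48833712]
0.12 [373.29464775 249.0159016 ] [353.92130723 234.65841402] [364.48634362 249.0159016 ]
0.13 [373.62454467 246.51436726] [354.13886372 232.14295683] [364.76952075 246.51436726]
[array([402. , 224.5]), array([398.1, 236.9]), array([335.1, 208.3]), array([329.7, 219.9])]
[array([402.1, 223.9]), array([398.2, 236.4]), array([335.1, 207.7]), array([329.7, 219.4])]
```

>>> apply_moves:
  commands:
    - [[3,-4,0],-0.12,0]
    - [[6,-8,0],-0.24,0]
    - [[8.2,-12,0],-0.36,0]
    - [[8.2,-16,0],-0.48,0]
    - [[8.2,-20,0],-0.6,0]
    - [[8.2,-24,0],-0.72,0]
    - [[8.2,-28,0],-0.84,0]
    - [[8.2,-32,0],-0.96,0]
    - [[8.2,-36,0],-1.08,0]
    - [[8.2,-39,0],-1.2,0]
    - [[8.2,-41.4,0],-1.32,0]
    - [[8.2,-41.4,0],-1.44,0]
    - [[8.2,-41.4,0],-1.57,0]
    - [[8.2,-41.4,0],-1.57,0]
    - [[8.2,-41.4,0],-1.57,0]

```text
clock: 10.18
tool_pos: [0.456, 0.0786, 0.3374]
orientation: [180.0, 0.0, -170.5]
force: [0.5, -0.0, 0.0]
opening: 0.0876
gripper_force: 0.0
```

Run:
```python
from h import *
o=ctrl.get_obs();print(o['clock'],o['tool_pos'],o['orientation'],o['joint_pos'])
w=ctrl.snapshot("wrist");im=w['img'][:,:,::-1].copy()
for P in ([.4555,.0833,.290],[.5,.0585,.25]): cv2.circle(im,tuple(int(v) for v in proj(w,P)),4,(0,0,255),1)
cv2.imwrite("pics/w2.png",im)
for t in ("crank_knob_grip","spindle"):
  for r in ctrl.spot_point(w,t)[:2]: print(t,r,atz(w,r['at'],.271 if 'k' in t[:5] else .2424))
```

```text
10.1833 [0.45601525 0.07863612 0.33738417] [ 1.79991626e+02  1.31794825e-02 -1.70526082e+02] [ 3.42689238e+01 -2.99150158e+00 -1.55936389e+01 -2.12623554e-03
 -7.73823863e+01 -1.14794541e+02]
crank_knob_grip {'at': [321.7, 263.1], 'score': 0.8} [0.45663793 0.08146402 0.271     ]
spindle {'at': [280.0, 303.5], 'score': 0.82} [0.50042039 0.05889729 0.2424    ]
```

View pics/w2.png

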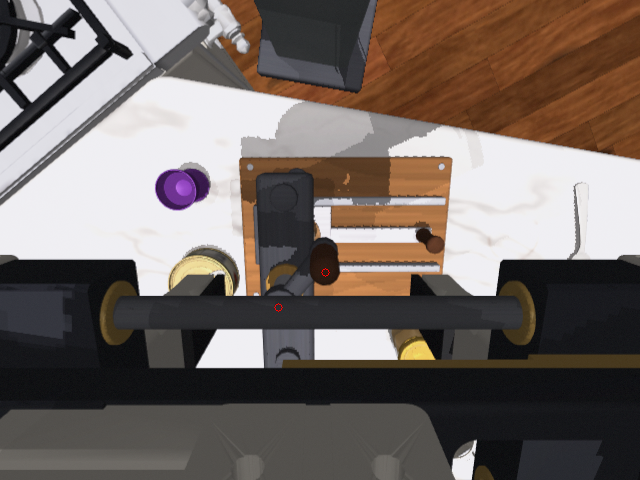

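The knob spans rows 238–285 around (324,262) and the spindle is near (280,303). Both agree with the estimates: knob about (0.456, 0.083), axis (0.500, 0.059). Lowering onto the knob and gripping.

>>> apply_moves:
  commands:
    - [[0,0,-2],0,0]
    - [[0,0,-4],0,0]
    - [[0,0,-5.5],0,0]
    - [[0,0,-6.5],0,0]
    - [[0,0,-6.5],0,0]
    - [[0,0,-6.5],0,1]
    - [[0,0,-6.5],0,1]
    - [[0,0,-6.5],0,1]
    - [[0,0,-6.5],0,1]
    - [[0,0,-6.5],0,1]
    - [[0,0,-6.5],0,1]
    - [[0,0,-6.5],0,1]
    - [[0,0,-6.5],0,1]
    - [[0,0,-6.5],0,1]
    - [[0,0,-6.5],0,1]
    - [[0,0,-6.5],0,1]
    - [[0,0,-6.5],0,1]
    - [[0,0,-6.5],0,1]
    - [[0,0,-6.5],0,1]
    - [[0,0,-6.5],0,1]

```text
clock: 12.0
tool_pos: [0.4568, 0.081, 0.2724]
orientation: [179.8, 0.1, -170.7]
force: [-1.2, 7.9, 0.1]
opening: 0.0167
gripper_force: 30.0
```

```bash
cat > rows.py <<'E'
import numpy as np, sys
A=np.array([.5003,.0587]);R=.0495;Y=np.radians(189.3)
def pos(c): f=Y-c; return np.array([*(A+R*np.cos([f,f-np.pi/2])),.2734-.00382*(c-.635)])
def crank(p): return (Y-np.arctan2(p[1]-A[1],p[0]-A[0]))%(2*np.pi)
def rows(base,c0,c1,n):
    print('['+', '.join('[[%.2f, %.2f, %.2f], 0, 1]'%tuple((pos(c)-base)*100) for c in np.linspace(c0,c1,n+1)[1:])+']')
E
python3 -c "
from rows import *
rows(np.array([.456,.0787,.2734]),.635,2.795,18)"
```

```text
[[[0.32, 0.77, -0.05], 0, 1], [[0.68, 1.24, -0.09], 0, 1], [[1.10, 1.66, -0.14], 0, 1], [[1.56, 2.03, -0.18], 0, 1], [[2.07, 2.35, -0.23], 0, 1], [[2.60, 2.60, -0.28], 0, 1], [[3.17, 2.79, -0.32], 0, 1], [[3.75, 2.90, -0.37], 0, 1], [[4.34, 2.95, -0.41], 0, 1], [[4.93, 2.92, -0.46], 0, 1], [[5.52, 2.83, -0.50], 0, 1], [[6.09, 2.66, -0.55], 0, 1], [[6.64, 2.43, -0.60], 0, 1], [[7.15, 2.14, -0.64], 0, 1], [[7.63, 1.78, -0.69], 0, 1], [[8.06, 1.37, -0.73], 0, 1], [[8.43, 0.91, -0.78], 0, 1], [[8.75, 0.41, -0.83], 0, 1]]
```

>>> apply_moves:
  commands:
    - [[0.3,0.75,-0.05],0,1]
    - [[0.68,1.24,-0.09],0,1]
    - [[1.1,1.66,-0.14],0,1]
    - [[1.56,2.03,-0.18],0,1]
    - [[2.07,2.35,-0.23],0,1]
    - [[2.6,2.6,-0.28],0,1]
    - [[3.17,2.79,-0.32],0,1]
    - [[3.75,2.9,-0.37],0,1]
    - [[4.34,2.95,-0.41],0,1]
    - [[4.93,2.92,-0.46],0,1]
    - [[5.52,2.83,-0.5],0,1]
    - [[6.09,2.66,-0.55],0,1]
    - [[6.64,2.43,-0.6],0,1]
    - [[7.15,2.14,-0.64],0,1]
    - [[7.63,1.78,-0.69],0,1]
    - [[8.06,1.37,-0.73],0,1]
    - [[8.43,0.91,-0.78],0,1]
    - [[8.75,0.41,-0.83],0,1]

```text
clock: 13.5
tool_pos: [0.5445, 0.085, 0.2642]
orientation: [179.9, 0.1, -170.6]
force: [-2.5, 7.0, 1.6]
opening: 0.0169
gripper_force: 30.0
```

```bash
python3 -c "
from rows import *
from plant import ctrl
o=ctrl.get_obs();p=o['tool_pos'];c=crank(p);print(p,o['force'],c,np.linalg.norm(p[:2]-A)); f=Y-c
print('tang',o['force'][:2]@[np.sin(f),-np.cos(f)],'rad',o['force'][:2]@[np.cos(f),np.sin(f)])
rows(pos(2.795),2.795,4.595,15)"
```

```text
[0.54454145 0.08501179 0.26416168] [-2.45450058  6.97820389  1.58635323] 2.767371609126747 0.05147441713503882
tang -7.25230406572278 rad 1.4573909581855566
[[[0.26, -0.53, -0.05], 0, 1], [[0.45, -1.10, -0.09], 0, 1], [[0.57, -1.68, -0.14], 0, 1], [[0.63, -2.27, -0.18], 0, 1], [[0.61, -2.86, -0.23], 0, 1], [[0.52, -3.45, -0.28], 0, 1], [[0.36, -4.02, -0.32], 0, 1], [[0.13, -4.57, -0.37], 0, 1], [[-0.16, -5.09, -0.41], 0, 1], [[-0.51, -5.57, -0.46], 0, 1], [[-0.91, -6.00, -0.50], 0, 1], [[-1.37, -6.38, -0.55], 0, 1], [[-1.86, -6.71, -0.60], 0, 1], [[-2.40, -6.97, -0.64], 0, 1], [[-2.96, -7.17, -0.69], 0, 1]]
```

>>> apply_moves:
  commands:
    - [[0.26,-0.53,-0.05],0,1]
    - [[0.45,-1.1,-0.09],0,1]
    - [[0.57,-1.68,-0.14],0,1]
    - [[0.63,-2.27,-0.18],0,1]
    - [[0.61,-2.86,-0.23],0,1]
    - [[0.52,-3.45,-0.28],0,1]
    - [[0.36,-4.02,-0.32],0,1]
    - [[0.13,-4.57,-0.37],0,1]
    - [[-0.16,-5.09,-0.41],0,1]
    - [[-0.51,-5.57,-0.46],0,1]
    - [[-0.91,-6.0,-0.5],0,1]
    - [[-1.37,-6.38,-0.55],0,1]
    - [[-1.86,-6.71,-0.6],0,1]
    - [[-2.4,-6.97,-0.64],0,1]
    - [[-2.96,-7.17,-0.69],0,1]

```text
clock: 14.75
tool_pos: [0.5166, 0.0118, 0.2575]
orientation: [-179.9, 0.2, -170.7]
force: [8.3, -1.7, -3.3]
opening: 0.0169
gripper_force: 30.0
```

```bash
cat > st.py <<'E'
from rows import *
from plant import ctrl
o=ctrl.get_obs();p=o['tool_pos'];c=crank(p);f=Y-c
print(o['clock'],p.round(4),o['force'].round(2),'moment',o['moment'].round(2),'crank',round(c,3),'r',np.linalg.norm(p[:2]-A).round(4),'tang',(o['force'][:2]@[np.sin(f),-np.cos(f)]).round(2),'rad',(o['force'][:2]@[np.cos(f),np.sin(f)]).round(2))
c0,c1,n=map(float,sys.argv[1:]);rows(pos(c0),c0,c1,int(n))
E
python3 st.py 4.595 5.095 5; python3 -c "
import numpy as np
from scipy.optimize import least_squares
P=np.array([[.4568,.081],[.5445,.085]])
"
```

```text
14.75 [0.5166 0.0118 0.2575] [ 8.32 -1.66 -3.34] moment [-0.79 -3.23  0.05] crank 4.541 r 0.0496 tang -7.32 rad 4.29
[[[-0.48, -0.11, -0.04], 0, 1], [[-0.97, -0.18, -0.08], 0, 1], [[-1.47, -0.19, -0.11], 0, 1], [[-1.96, -0.16, -0.15], 0, 1], [[-2.45, -0.07, -0.19], 0, 1]]
```

>>> apply_moves:
  commands:
    - [[-0.48,-0.11,-0.04],0,1]
    - [[-0.97,-0.18,-0.08],0,1]
    - [[-1.47,-0.19,-0.11],0,1]
    - [[-1.96,-0.16,-0.15],0,1]
    - [[-2.45,-0.07,-0.19],0,1]

```text
clock: 15.17
tool_pos: [0.4912, 0.0106, 0.2554]
orientation: [-179.9, 0.1, -170.7]
force: [6.6, -4.4, -3.7]
opening: 0.0173
gripper_force: 30.0
```

```bash
python3 st.py 5.095 5.395 3;python3 st.py 5.395 5.695 3;python3 st.py 5.695 5.995 3
```

```text
15.1667 [0.4912 0.0106 0.2554] [ 6.62 -4.35 -3.74] moment [-1.58 -2.51  0.02] crank 5.062 r 0.0489 tang -7.31 rad 3.04
[[[-0.48, 0.13, -0.04], 0, 1], [[-0.94, 0.31, -0.08], 0, 1], [[-1.38, 0.54, -0.11], 0, 1]]
15.1667 [0.4912 0.0106 0.2554] [ 6.62 -4.35 -3.74] moment [-1.58 -2.51  0.02] crank 5.062 r 0.0489 tang -7.31 rad 3.04
[[[-0.42, 0.27, -0.04], 0, 1], [[-0.80, 0.57, -0.08], 0, 1], [[-1.16, 0.92, -0.11], 0, 1]]
15.1667 [0.4912 0.0106 0.2554] [ 6.62 -4.35 -3.74] moment [-1.58 -2.51  0.02] crank 5.062 r 0.0489 tang -7.31 rad 3.04
[[[-0.32, 0.38, -0.04], 0, 1], [[-0.60, 0.79, -0.08], 0, 1], [[-0.84, 1.22, -0.11], 0, 1]]
```

>>> apply_moves:
  commands:
    - [[-0.48,0.13,-0.04],0,1]
    - [[-0.94,0.31,-0.08],0,1]
    - [[-1.38,0.54,-0.11],0,1]

```text
clock: 15.42
tool_pos: [0.477, 0.0159, 0.2542]
orientation: [-179.9, 0.1, -170.7]
force: [6.2, -3.9, -3.7]
opening: 0.0168
gripper_force: 30.0
```

```bash
python3 st.py 5.395 5.695 3
```

```text
15.4167 [0.477  0.0159 0.2542] [ 6.23 -3.91 -3.7 ] moment [-1.61 -2.2   0.07] crank 5.374 r 0.0487 tang -7.34 rad 0.45
[[[-0.42, 0.27, -0.04], 0, 1], [[-0.80, 0.57, -0.08], 0, 1], [[-1.16, 0.92, -0.11], 0, 1]]
```

>>> apply_moves:
  commands:
    - [[-0.42,0.27,-0.04],0,1]
    - [[-0.8,0.57,-0.08],0,1]
    - [[-1.16,0.92,-0.11],0,1]

```text
clock: 15.67
tool_pos: [0.4652, 0.0252, 0.2531]
orientation: [-179.9, 0.1, -170.7]
force: [6.4, -4.4, -3.5]
opening: 0.017
gripper_force: 30.0
```

```bash
python3 st.py 5.695 5.995 3
```

```text
15.6667 [0.4652 0.0252 0.2531] [ 6.35 -4.44 -3.46] moment [-1.69 -2.18 -0.08] crank 5.682 r 0.0485 tang -7.6 rad -1.52
[[[-0.32, 0.38, -0.04], 0, 1], [[-0.60, 0.79, -0.08], 0, 1], [[-0.84, 1.22, -0.11], 0, 1]]
```

>>> apply_moves:
  commands:
    - [[-0.32,0.38,-0.04],0,1]
    - [[-0.6,0.79,-0.08],0,1]

```text
clock: 15.83
tool_pos: [0.4591, 0.033, 0.2523]
orientation: [-179.9, 0.1, -170.7]
force: [5.7, -6.0, -3.2]
opening: 0.017
gripper_force: 30.0
```

```bash
python3 st.py 5.895 6.095 2
```

```text
15.8333 [0.4591 0.033  0.2523] [ 5.7  -5.96 -3.21] moment [-1.84 -2.04  0.04] crank 5.888 r 0.0485 tang -8.08 rad -1.68
[[[-0.24, 0.43, -0.04], 0, 1], [[-0.43, 0.89, -0.08], 0, 1]]
```

>>> apply_moves:
  commands:
    - [[-0.24,0.43,-0.04],0,1]
    - [[-0.43,0.89,-0.08],0,1]

```text
clock: 16.0
tool_pos: [0.4547, 0.0419, 0.2515]
orientation: [-179.9, 0.0, -170.7]
force: [4.0, -6.7, -1.9]
opening: 0.0167
gripper_force: 30.0
```

```bash
python3 st.py 6.095 6.295 2
```

```text
16.0 [0.4547 0.0419 0.2515] [ 4.04 -6.71 -1.87] moment [-2.02 -1.91  0.03] crank 6.092 r 0.0486 tang -7.69 rad -1.47
[[[-0.15, 0.47, -0.04], 0, 1], [[-0.25, 0.96, -0.08], 0, 1]]
```

>>> apply_moves:
  commands:
    - [[-0.15,0.47,-0.04],0,1]
    - [[-0.25,0.96,-0.08],0,1]

```text
clock: 16.17
tool_pos: [0.4522, 0.0514, 0.2508]
orientation: [-179.9, 0.0, -170.7]
force: [5.0, -6.4, -1.3]
opening: 0.0168
gripper_force: 30.0
```

```bash
python3 st.py 6.295 6.495 2
```

```text
16.1667 [0.4522 0.0514 0.2508] [ 4.96 -6.4  -1.33] moment [-2.32 -1.82 -0.02] crank 0.012 r 0.0486 tang -7.07 rad -3.94
[[[-0.05, 0.49, -0.04], 0, 1], [[-0.05, 0.99, -0.08], 0, 1]]
```

>>> apply_moves:
  commands:
    - [[-0.05,0.49,-0.04],0,1]
    - [[-0.05,0.99,-0.08],0,1]

```text
clock: 16.33
tool_pos: [0.4516, 0.0611, 0.25]
orientation: [-179.8, 0.0, -170.7]
force: [4.3, -7.1, -0.3]
opening: 0.0173
gripper_force: 30.0
```

```bash
python3 st.py 6.495 6.695 2
```

```text
16.3333 [0.4516 0.0611 0.25  ] [ 4.26 -7.06 -0.34] moment [-2.54 -1.53 -0.04] crank 0.212 r 0.0488 tang -6.84 rad -4.6
[[[0.05, 0.49, -0.04], 0, 1], [[0.15, 0.98, -0.08], 0, 1]]
```

>>> apply_moves:
  commands:
    - [[0.05,0.49,-0.04],0,1]
    - [[0.15,0.98,-0.08],0,1]

```text
clock: 16.5
tool_pos: [0.4528, 0.0707, 0.2492]
orientation: [-179.8, -0.0, -170.7]
force: [2.3, -7.4, 1.9]
opening: 0.0169
gripper_force: 30.0
```

```bash
python3 st.py 6.695 6.895 2
```

```text
16.5 [0.4528 0.0707 0.2492] [ 2.26 -7.37  1.86] moment [-2.73 -0.95 -0.  ] crank 0.41 r 0.049 tang -6.59 rad -3.99
[[[0.15, 0.47, -0.04], 0, 1], [[0.34, 0.93, -0.08], 0, 1]]
```

>>> apply_moves:
  commands:
    - [[0.15,0.47,-0.04],0,1]
    - [[0.34,0.93,-0.08],0,1]

```text
clock: 16.67
tool_pos: [0.4559, 0.0799, 0.2484]
orientation: [-179.8, -0.1, -170.7]
force: [0.1, -7.2, 3.4]
opening: 0.017
gripper_force: 30.0
```

```bash
python3 st.py 6.895 7.095 2
```

```text
16.6667 [0.4559 0.0799 0.2484] [ 0.13 -7.16  3.38] moment [-2.67 -0.16  0.02] crank 0.608 r 0.0492 tang -6.41 rad -3.2
[[[0.24, 0.43, -0.04], 0, 1], [[0.52, 0.84, -0.08], 0, 1]]
```

>>> apply_moves:
  commands:
    - [[0.24,0.43,-0.04],0,1]
    - [[0.52,0.84,-0.08],0,1]

```text
clock: 16.83
tool_pos: [0.4608, 0.0883, 0.2476]
orientation: [-179.8, -0.1, -170.7]
force: [-3.3, -6.3, 4.8]
opening: 0.017
gripper_force: 30.0
```

```bash
python3 st.py 7.095 7.295 2
```

```text
16.8333 [0.4608 0.0883 0.2476] [-3.3  -6.26  4.83] moment [-2.16  0.88  0.02] crank 0.806 r 0.0494 tang -6.99 rad -1.12
[[[0.32, 0.38, -0.04], 0, 1], [[0.67, 0.72, -0.08], 0, 1]]
```

>>> apply_moves:
  commands:
    - [[0.32,0.38,-0.04],0,1]
    - [[0.67,0.72,-0.08],0,1]

```text
clock: 17.0
tool_pos: [0.4673, 0.0957, 0.2468]
orientation: [-179.9, -0.1, -170.7]
force: [-5.6, -3.9, 5.4]
opening: 0.0168
gripper_force: 30.0
```

```bash
python3 st.py 7.295 7.495 2
```

```text
17.0 [0.4673 0.0957 0.2468] [-5.56 -3.89  5.35] moment [-1.44  1.64  0.03] crank 1.005 r 0.0496 tang -6.74 rad 0.8
[[[0.39, 0.31, -0.04], 0, 1], [[0.80, 0.58, -0.08], 0, 1]]
```

>>> apply_moves:
  commands:
    - [[0.39,0.31,-0.04],0,1]
    - [[0.8,0.58,-0.08],0,1]

```text
clock: 17.17
tool_pos: [0.4751, 0.1018, 0.2461]
orientation: [-179.9, -0.1, -170.7]
force: [-7.2, -3.1, 9.7]
opening: 0.017
gripper_force: 30.0
```

```bash
python3 st.py 7.495 7.595 1
```

```text
17.1667 [0.4751 0.1018 0.2461] [-7.19 -3.13  9.67] moment [-1.08  2.64 -0.03] crank 1.204 r 0.0499 tang -7.79 rad 0.93
[[[0.44, 0.22, -0.04], 0, 1]]
```

>>> apply_moves:
  commands:
    - [[0.44,0.22,-0.03],0,1]

```text
clock: 17.25
tool_pos: [0.4791, 0.104, 0.2457]
orientation: [-179.9, -0.2, -170.7]
force: [-10.0, -1.6, 10.4]
opening: 0.0166
gripper_force: 30.0
```

```bash
python3 st.py 7.595 7.695 1
```

```text
17.25 [0.4791 0.104  0.2457] [-10.04  -1.59  10.45] moment [-0.59  3.42  0.01] crank 1.296 r 0.05 tang -9.77 rad 2.81
[[[0.46, 0.18, -0.04], 0, 1]]
```

>>> apply_moves:
  commands:
    - [[0.46,0.18,-0.03],0,1]

```text
clock: 17.33
tool_pos: [0.4836, 0.1059, 0.2454]
orientation: [-179.9, -0.2, -170.7]
force: [-10.8, -0.5, 9.8]
opening: 0.0171
gripper_force: 30.0
```

```bash
python3 st.py 7.695 7.795 1
```

```text
17.3333 [0.4836 0.1059 0.2454] [-10.82  -0.46   9.8 ] moment [-0.17  3.52 -0.09] crank 1.393 r 0.0501 tang -10.35 rad 3.18
[[[0.48, 0.13, -0.04], 0, 1]]
```

```bash
cat > fit.py <<'E'
import numpy as np
from scipy.optimize import least_squares
P=np.array([[.4568,.081],[.5445,.085],[.5166,.0118],[.4912,.0106],[.477,.0159],[.4652,.0252],[.4591,.033],[.4547,.0419],[.4522,.0514],[.4516,.0611],[.4528,.0707],[.4559,.0799],[.4608,.0883],[.4673,.0957],[.4751,.1018],[.4791,.104],[.4836,.1059]])
q=least_squares(lambda v:np.linalg.norm(P-v[:2],axis=1)-v[2],[.5,.059,.05]).x
ang=lambda p:(np.radians(189.3)-np.arctan2(p[1]-q[1],p[0]-q[0]))%(2*np.pi)
if __name__=="__main__":
    print(q,[round(ang(p),3) for p in P[-5:]])
E
python3 fit.py; python3 st.py 7.695 8.895 12
```

```text
[0.50154014 0.05938953 0.04993807] [np.float64(0.779), np.float64(0.977), np.float64(1.176), np.float64(1.267), np.float64(1.365)]
17.3333 [0.4836 0.1059 0.2454] [-10.82  -0.46   9.8 ] moment [-0.17  3.52 -0.09] crank 1.393 r 0.0501 tang -10.35 rad 3.18
[[[0.48, 0.13, -0.04], 0, 1], [[0.96, 0.22, -0.08], 0, 1], [[1.46, 0.25, -0.11], 0, 1], [[1.95, 0.24, -0.15], 0, 1], [[2.44, 0.17, -0.19], 0, 1], [[2.92, 0.06, -0.23], 0, 1], [[3.39, -0.10, -0.27], 0, 1], [[3.84, -0.30, -0.31], 0, 1], [[4.27, -0.55, -0.34], 0, 1], [[4.67, -0.84, -0.38], 0, 1], [[5.04, -1.17, -0.42], 0, 1], [[5.37, -1.54, -0.46], 0, 1]]
```

>>> apply_moves:
  commands:
    - [[0.48,0.13,-0.04],0,1]
    - [[0.96,0.22,-0.08],0,1]
    - [[1.46,0.25,-0.11],0,1]
    - [[1.95,0.24,-0.15],0,1]
    - [[2.44,0.17,-0.19],0,1]
    - [[2.92,0.06,-0.23],0,1]
    - [[3.39,-0.1,-0.27],0,1]
    - [[3.84,-0.3,-0.31],0,1]
    - [[4.27,-0.55,-0.34],0,1]
    - [[4.67,-0.84,-0.38],0,1]
    - [[5.04,-1.17,-0.42],0,1]
    - [[5.37,-1.54,-0.46],0,1]

```text
clock: 18.33
tool_pos: [0.5386, 0.0931, 0.241]
orientation: [179.8, 0.0, -170.6]
force: [-6.5, 10.6, 6.0]
opening: 0.017
gripper_force: 30.0
```

```bash
python3 st.py 8.895 8.995 1; python3 -c "
from fit import *
from plant import ctrl
p=ctrl.get_obs()['tool_pos'];print(ang(p),np.hypot(*(p[:2]-q[:2])))"
```

```text
18.3333 [0.5386 0.0931 0.241 ] [-6.47 10.63  6.02] moment [3.67 2.21 0.05] crank 2.573 r 0.0515 tang -12.23 rad 2.29
[[[0.30, -0.40, -0.04], 0, 1]]
2.566231097399979 0.05007350500843796
```

>>> apply_moves:
  commands:
    - [[0.3,-0.4,-0.04],0,1]
    - [[0.37,-0.52,-0.05],0,1]
    - [[0.37,-0.52,-0.05],0,1]

```text
clock: 18.58
tool_pos: [0.5428, 0.0878, 0.2405]
orientation: [179.8, 0.1, -170.7]
force: [-3.2, 9.7, 4.8]
opening: 0.017
gripper_force: 30.0
```

```bash
python3 st.py 8.895 8.995 1; python3 -c "
from fit import *
from plant import ctrl
p=ctrl.get_obs()['tool_pos'];print(ang(p),np.hypot(*(p[:2]-q[:2])))"
```

```text
18.5833 [0.5428 0.0878 0.2405] [-3.23  9.67  4.84] moment [3.07 1.18 0.03] crank 2.703 r 0.0515 tang -9.8 rad 2.8
[[[0.30, -0.40, -0.04], 0, 1]]
2.7003107628754974 0.05006652047819749
```

>>> apply_moves:
  commands:
    - [[-0.06,0.1,0],0,1]
    - [[-0.13,0.2,0],0,1]
    - [[-0.13,0.2,0],0,1]

```text
clock: 18.83
tool_pos: [0.5422, 0.0885, 0.2406]
orientation: [-180.0, 0.1, -170.6]
force: [3.3, 1.8, 2.2]
opening: 0.0169
gripper_force: 30.0
```

>>> apply_moves:
  commands:
    - [[0,0,0],0,0]
    - [[0,0,0],0,0]
    - [[0,0,0],0,0]
    - [[0,0,0],0,0]
    - [[0,0,0],0,0]
    - [[0,0,0],0,0]
    - [[0,0,0],0,0]
    - [[0,0,0],0,0]
    - [[0,0,2],0,0]
    - [[0,0,5],0,0]
    - [[0,0,8],0,0]
    - [[-1,3,9],0,0]
    - [[-3,7,9],0,0]
    - [[-5,11,9],0,0]
    - [[-7,15,9],0,0]
    - [[-9,19,9],0,0]
    - [[-11,23,9],0,0]
    - [[-12,27,9],0,0]
    - [[-12,31,9],0,0]
    - [[-12,35,9],0,0]

```text
clock: 20.5
tool_pos: [0.4198, 0.4291, 0.331]
orientation: [179.9, 0.1, -170.6]
force: [1.6, -0.3, 0.8]
opening: 0.0878
gripper_force: 0.0
```

>>> apply_moves:
  commands:
    - [[-3,4,0],0,0]
    - [[-6,8,0],0,0]
    - [[-9,12,0],0,0]
    - [[-12,16,0],0,0]
    - [[-15,20,0],0,0]
    - [[-18,23,0],0,0]
    - [[-18,23,0],0,0]
    - [[-18,23,0],0,0]

```text
clock: 21.17
tool_pos: [0.2363, 0.6616, 0.3278]
orientation: [-179.9, -0.1, -170.4]
force: [0.4, -0.7, -1.1]
opening: 0.0878
gripper_force: 0.0
```

Run:
```python
from h import *
o=ctrl.get_obs();print(o['clock'],o['tool_pos'],o['force'],o['opening'])
c=ctrl.snapshot("scene");s=ctrl.snapshot("top")
a=cv2.resize(c['img'][190:350,280:430,::-1],(400,427),interpolation=cv2.INTER_CUBIC)
b=cv2.resize(s['img'][220:330,255:375,::-1],(400,367),interpolation=cv2.INTER_CUBIC)
b=np.vstack([b,np.zeros((60,400,3),np.uint8)])
cv2.imwrite("pics/end.png",np.hstack([a,b]))
```

```text
21.1667 [0.23631392 0.66157477 0.32777933] [ 0.4144704  -0.73741121 -1.14316524] 0.08778504978507409
```

View pics/end.png

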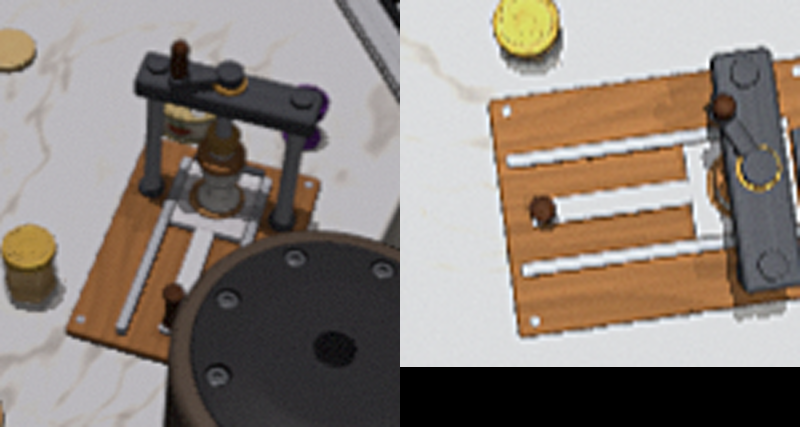

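The left half shows the foot seated on the intact, upright cup at (220,165), with the carriage home. The right half shows the knob at (723,107), where it was released, and the gripper clear of everything.

```bash
python3 -c "
from plant import ctrl
print(ctrl.close_job())"
```

```text
the job is handed in; nothing more can be done
None
```

The carriage is fully home against its stop, the crank was wound one quarter turn past the felt touch (about 1.57 rad by the tool's position) and let go, and the job was handed in at about 21 s with the cup upright and intact in the last picture.

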